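# Wind up and pin the levelling jack of a laser housing

### The job

The red laser housing is about to be floated on its air mounts, so its corner jack has to be stowed: wind the jack screw up by the crank on its handwheel (anticlockwise seen from above, between one and two and a half turns) until the cross hole in the screw lines up with the bores in the bracket at the stowed height. Then take the locking pin from its V-rest and push it from the outer side through bracket and screw until its shoulder sits against the bracket. Do not drop the pin, let go of everything at the end, and leave the other things on the table standing where they are.

Things in the scene. Friction and masses are not known exactly. Their poses are not given: they have to be found in the camera images.
- laser: Red laser housing, 400 x 260 mm, top 135 mm above the table, fixed, with a dark steel bracket on its side that carries the levelling jack. Origin: on the table right under the vertical screw axis; z up; +y points from the screw axis to the housing, whose face lies at y = 100 mm (it spans x -150 to 250 mm); -y is the outer side.
- bore_mouth (a point): Centre of the pin bore's mouth in the outer face of the bracket, 95 mm above the table, 38 mm from the screw axis; axes as laser, the pin goes in along +y. Round bores of 15 mm in two cheeks, 14 mm thick, 76 mm wide, 55 to 135 mm high, outer faces at y = -38 and +38 mm; the mouth has a 4 mm chamfer. A bridge on the cheeks reaches to 155 mm, its brass nut to 165 mm.
- screw (a joint): Angle of the jack screw (rad) in its fixed nut. It grows anticlockwise seen from above, and the screw with its wheel then rises 8 mm a turn. 0 = cross hole exactly in line with the bores (stowed). Starts 1.3 to 2.4 turns below 0, at any angle; can be wound half a turn past 0; stays where it is left; turning takes about 0.12 N m.
- cross_hole (a point): Middle of the screw's cross hole, on the screw axis between the cheeks; turns and rises with the screw, 95 mm above the table when lined up, its y axis along the hole. The hole, 15 mm, goes through a square steel boss 32 mm wide, 30 mm along the hole. Half a turn off, it is 4 mm too high or low and the pin does not pass.
- crank_grip (a point): Point to hold on the crank: on the axis of the upright black handle, 24 mm under its top. The handle is 25 mm thick, 64 mm tall, spins freely about its own upright axis and stands on the wheel's rim 58 mm from the screw axis. Lined up, it stands straight over the +y (housing) side, this point 256 mm above the table, 8 mm lower per turn still to go.
- wheel (a point): Centre of the bare aluminium handwheel on top of the screw: 140 mm across, rim 18 mm thick, three spokes. This point lies on the screw axis at mid-rim, 207 mm above the table when lined up. The wheel overhangs the bore mouth.
- pin: Loose steel locking pin, 148 mm, about 0.12 kg. Origin: on its axis at the shoulder (front of the 24 mm flange). Along +x the shank: 12 mm thick, 86 mm long with a tapered nose. Along -x the dark handle: 62 mm long, 21 mm thick behind the 4 mm flange. Lies level at the start, axis 55 mm above the table; fully home, its origin is at bore_mouth. Balances on the shank, near the shoulder.
- pin_tip (a point): Centre of the pin's nose, 86 mm from its origin along +x.
- rest: Low black V-rest screwed to the table: base 100 x 60 x 10 mm, two V-notched uprights 10 mm thick, 42 mm wide, up to 64 mm high at x = -26 and +30 mm. Origin: on the table under its middle; +x along the pin's shank. The pin's shoulder lies over x = -35 mm, its handle overhangs freely.
- lens_post: Bystander, loose: lens in a black ring 54 mm across on a post, 209 mm tall, round base 60 mm. Origin: middle of its underside.
- mirror_post: Bystander, loose: mirror in a square 56 mm mount on a short post, 150 mm tall, base 56 mm. Origin: middle of its underside.
- meter: Bystander, loose: grey meter box 90 x 100 x 50 mm. Origin: middle of its underside.
- hexkey: Bystander, loose: L-shaped hex key 120 x 35 mm, 8 mm thick, lying flat. Origin: on the table at the middle of its long leg, which lies along its x.

How it is judged:
On the way:
1. the screw is wound up until its cross hole lines up with the bores (within 0.3 rad of joint value 0), with the pin still outside (value of joint screw between -0.3 and 0.3 rad and y of pin_tip in the frame of bore_mouth below -0.005 m), for 0.3 s.
At the end, for the whole second after the job is handed in: The pin is at rest through bracket and screw, its tip more than 80 mm inside the mouth, its shoulder within 4 mm of the outer cheek and within 4 mm of the bore's axis; the screw stands within 0.2 rad of the lined-up position; the robot has let go (value of joint screw between -0.2 and 0.2 rad and y of pin in the frame of bore_mouth between -0.004 and 0.003 m and x of pin in the frame of bore_mouth between -0.004 and 0.004 m and z of pin in the frame of bore_mouth between -0.004 and 0.004 m and y of pin_tip in the frame of bore_mouth above 0.08 m and linear speed of pin below 0.02 m/s); the robot touches nothing.
It fails at once if the pin is dropped (its shoulder comes lower than 30 mm above the table) (height (world z) of pin below 0.03 m).
It fails at once if the lens post is shifted by more than 20 mm (distance of lens_post from where it was at the start of the episode above 0.02 m).
It fails at once if the mirror post is shifted by more than 20 mm (distance of mirror_post from where it was at the start of the episode above 0.02 m).
It fails at once if the meter is shifted by more than 20 mm (distance of meter from where it was at the start of the episode above 0.02 m).
It fails at once if the hex key is shifted by more than 20 mm (distance of hexkey from where it was at the start of the episode above 0.02 m).
It also fails if it takes over 67 s, if anything falls off the work surface, if the arm or the gripper's body presses on something with over 40 N, if the wrist force passes 120 N, or if a joint passes its speed limit or range.

### The arm

A 6-joint arm with a two-finger parallel gripper is mounted at the origin on the work surface. World frame = base frame: x ahead of the robot, y to its left, z up, the work surface at z = 0. Lengths are in m, angles in rad, forces in N, time in s.
With the tool pointing down it reaches from about 0.3 to 0.75 m from the base axis. Payload 8.5 kg.
Tool frame: the origin (TCP) lies midway between the tips of the shut fingers; the grasp point (between the pads) lies r.pinch_z behind it (r.pinch_z is the distance from the TCP to the grasp point, in m); z points along the fingers, y is the line along which they close (so a half turn about z gives the same grasp; the last joint's range is limited). The gripper opens to 85 mm and grips with 20 to 120 N. Pads are 22 mm wide; open, the fingers measure 114 mm over their backs; the gripper's body (76 mm by 85 mm) begins 54 mm behind the grasp point. The pads swing forward as they close: fully open they stand 13 mm farther back than shut.
Start: joints at [-1.482, 0.381, 1.297, -0, 1.464, -0.215], TCP at [0.165, -0.525, 0.231] pointing down, gripper open.
Joint ranges: [-3.11, 3.11], [-0.89, 2.33], [0.22, 2.48], [-1.42, 4.56], [0.17, 2.85], [-2.88, 2.88]. Speed limits (rad/s): [2.39, 2.39, 3.14, 3.14, 3.14, 3.14].

### API

Orientations are given as a unit quaternion [w, x, y, z].
In Python, from rig import r gives the robot as it stands.
- The arm moves only by the tool step_arm, never from a script. Its argument "deltas" is a list that holds one entry, the list of rows, each a list of 6 numbers: the shift along the world's x, y, z in units of 150 mm (1.0 is 150 mm), then the turn, a rotation vector about the world's x, y, z in units of pi/2 rad (1.0 is pi/2 rad). A call has 1 to 8 rows; each row is the pose to reach, as a shift and turn from the pose commanded when the call began; what a row does not reach only later rows make up. A row lasts 1/12 s, in which the tool goes at most 41.7 mm and 7.16 degrees, less where a joint would pass 70% of its speed; a pose out of reach is approached as far as the arm can. A call with a number of a shift or a turn outside -1 to 1 is refused whole. A call with a gripper value outside its range is refused whole. "gripper" is the opening, from 0 (shut) to 1 (fully open), set as the call begins (left out, the last holds). The fingers move at their own pace and stop on an object; the grip force is fixed at half the most. Time passes only in rows, so rows that repeat a pose let the fingers close. It gives the time, the measured TCP pose, the force, the opening and the grip force at its end, in the units of the state.
- r.read_state(): the state, without advancing time (a new reading comes with each control period).
- r.capture(name): name is "side" or "top"; returns (picture, depth): 384x512x3 uint8, red, green, blue; 384x512 float32, m along the optical axis (not along the pixel's ray), 0 where there is no reading.
- r.calibration(name): a dict with "fx", "fy", "cx", "cy" (pixels), "world_to_cam" (4x4, takes a point from world to camera coordinates). Camera axes: x right, y down, z forward; pixel columns grow to the right and rows downward; lengths in m; the calibration is good to about 2 mm. A picture is of the moment at which its call begins. calibration takes no time and is no camera call.
- r.job_done(): hands the job in; it is judged then, once.
Trained networks look in the newest picture that a camera, given by its name, has taken for a name from the list of things; names that differ only in an ending like _2 or _b are one class to them, and where a whole thing is asked for, a point or a joint stands for the part that bears it (a point fixed in the world has none). Each returns a list of dicts, best first, with "p" (0 to 1); they miss things now and then, are a little off and sometimes report something else, mostly with a low value. They report only what shows in the picture. A call takes as long as a camera call.
- r.masks_of(label, camera): "region" (384x512 bool, what is visible of it) and "rect" ([left, top, width, height] in pixels, round what is visible of it).
- r.tip_of(label, camera): "location" ([column, row] in pixels: a listed point, or the origin of a listed thing).
The state is a dict: "clock": time; "joints": joint angles; "joint_velocities": joint speeds; "joint_torque": joint torques, N m; "eef_pos": TCP position; "tcp_rot": TCP orientation; "force": force on the tool from outside, world axes, zero at the start; "ft_torque": the same for the moment, N m; "opening": finger opening in m; "grasp_force": force on a finger pad.
Only numpy, scipy, OpenCV 4.12 (cv2) and the standard library are available. Lean on these libraries where they do the work, as an engineer would, in place of code of your own. Each camera call takes 0.05 s, during which the arm holds its last target. There are 200 camera calls.

## Working session

There is one attempt and no reset: what is moved stays moved. The work goes in short steps, Python scripts to look and compute and a tool call to move; the robot and the scene stay as the last step left them, time stands still between calls to the robot, and variables do not carry over. Pictures are saved under pics/ and viewed, at most 10 in all, crops included, and the job is handed in when it is done.

Besides the shell and the picture viewer there is one more tool, called as name(argument=value, ...) on one line, values as JSON. step_arm: Moves the arm, as the interface text tells. Shifts and turns lie within -1 to 1; 1 stands for 150 mm of shift or pi/2 rad of turn. Its arguments: {"type":"object","properties":{"deltas":{"type":"array"},"gripper":{"type":"number"}},"required":["deltas"]}

```bash
mkdir -p pics; cat > h.py <<'E'
import numpy as np, cv2
from rig import r
def cal(c):
    k=r.calibration(c); return k, np.array(k["world_to_cam"])
def back(c,uv,z=None,depth=None):
    k,T=cal(c); ray=np.array([(uv[0]-k["cx"])/k["fx"],(uv[1]-k["cy"])/k["fy"],1.])
    Ti=np.linalg.inv(T); o=Ti[:3,3]; d=Ti[:3,:3]@ray
    s=depth if depth is not None else (z-o[2])/d[2]
    return o+s*d
def cloud(c,D,m):
    k,T=cal(c); v,u=np.nonzero(m&(D>0)); z=D[v,u]
    P=np.stack([(u-k["cx"])/k["fx"]*z,(v-k["cy"])/k["fy"]*z,z,np.ones_like(z)])
    return (np.linalg.inv(T)@P)[:3].T
def proj(c,p):
    k,T=cal(c); q=T[:3,:3]@np.array(p)+T[:3,3]; return [k["fx"]*q[0]/q[2]+k["cx"],k["fy"]*q[1]/q[2]+k["cy"]]
E
python3 - <<'E'
from h import *
np.set_printoptions(precision=4,suppress=True)
I={}
for c in("top","side"):
    im,D=r.capture(c); I[c]=im; np.savez(f"pics/{c}0.npz",im=im,D=D)
    print(c,"cam at",np.linalg.inv(cal(c)[1])[:3,3])
    for l in ["laser","bore_mouth","crank_grip","wheel","pin","pin_tip","rest","lens_post","mirror_post","meter","hexkey"]:
        t=r.tip_of(l,c)
        print(l,[(np.round(x["location"],1).tolist(),round(x["p"],2)) for x in t[:2]])
cv2.imwrite("pics/a.png",cv2.resize(I["top"][:,:,::-1],(800,600)))
cv2.imwrite("pics/b.png",cv2.resize(I["side"][:,:,::-1],(800,600)))
print(r.read_state(),r.pinch_z)
E
```

```text
top cam at [ 0.4843 -0.125   1.2593]
laser [([215.8, 190.7], 0.79)]
bore_mouth [([225.1, 194.4], 0.62)]
crank_grip []
wheel [([205.5, 190.3], 0.79), ([225.1, 199.9], 0.74)]
pin [([345.2, 223.8], 0.67)]
pin_tip [([310.8, 217.2], 0.52), ([325.4, 218.2], 0.46)]
rest [([327.2, 220.0], 0.73)]
lens_post [([254.4, 145.9], 0.65), ([341.5, 277.7], 0.25)]
mirror_post [([220.7, 251.3], 0.91), ([327.1, 217.7], 0.71)]
meter [([316.1, 133.0], 0.68), ([225.5, 193.5], 0.66)]
hexkey [([346.3, 280.4], 0.54)]
side cam at [ 0.817  -0.7872  0.7192]
laser [([272.8, 216.4], 0.96)]
bore_mouth [([266.1, 199.2], 0.67)]
crank_grip [([259.4, 155.7], 0.78)]
wheel [([275.2, 163.0], 0.6), ([198.2, 286.0], 0.25)]
pin [([188.7, 285.0], 0.93)]
pin_tip [([207.7, 258.2], 0.91)]
rest [([199.5, 287.7], 0.85)]
lens_post [([308.3, 253.9], 0.92)]
mirror_post [([225.7, 208.2], 0.79)]
meter [([299.0, 309.7], 0.83), ([224.2, 208.9], 0.48)]
hexkey [([133.2, 280.3], 0.67)]
{'clock': 1.2, 'joints': array([-1.4823,  0.3806,  1.2974, -0.    ,  1.4636, -0.2153]), 'joint_velocities': array([-0.0007,  0.0007, -0.0007,  0.001 ,  0.0007, -0.0015]), 'joint_torque': array([ -0.0002, -44.8331, -23.1465,  -0.0002,   0.0005,  -0.    ]), 'eef_pos': array([ 0.1645, -0.5248,  0.2313]), 'tcp_rot': array([ 0.    ,  0.9885,  0.1513, -0.    ]), 'force': array([ 0.0306, -0.6529,  0.2071]), 'ft_torque': array([ 0.0084,  0.0142, -0.0071]), 'grasp_force': 0.0, 'opening': 0.08554960682099266} 0.0187
```

View pics/a.png

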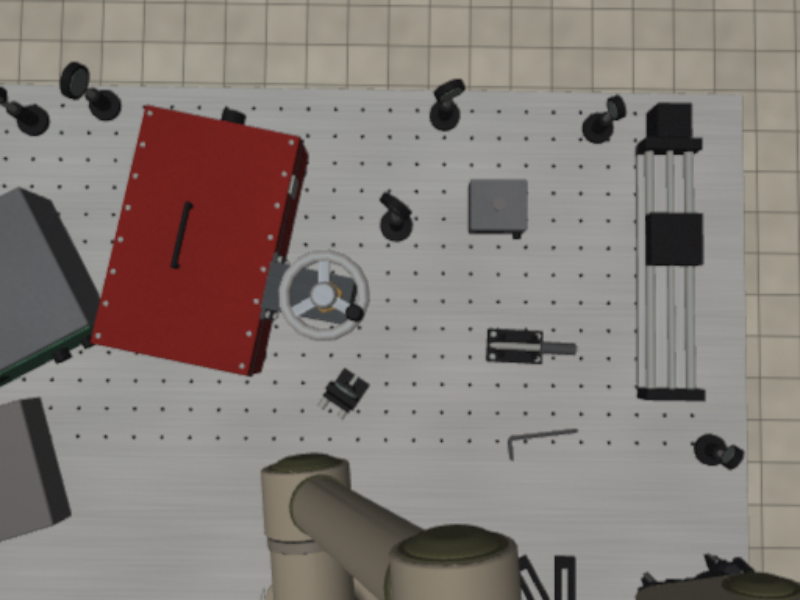

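View pics/b.png

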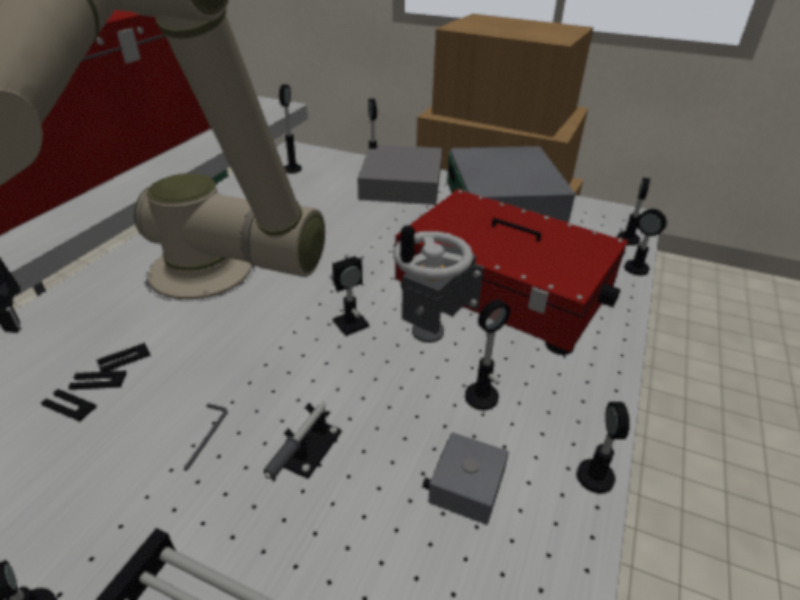

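The top view shows the wheel at about (323,294), the crank knob at (354,312), the pin in its rest at (487-577,348) with the shank pointing left toward the bracket, the mirror post at (345,390) and the lens post at (396,215). Next I'll measure these precisely.

```bash
python3 - <<'E'
from h import *
from scipy.optimize import least_squares
np.set_printoptions(precision=4,suppress=True)
d=np.load("pics/top0.npz"); im,D=d["im"],d["D"]
P=cloud("top",D,np.ones_like(D,bool)); 
k,T=cal("top"); v,u=np.nonzero(D>0); col=im[v,u].astype(int)
# laser top
red=(col[:,0]>80)&(col[:,1]<60)&(abs(P[:,2]-.135)<.012)
q=P[red]; print("laser top",len(q),np.median(q[:,2]))
rect=cv2.minAreaRect((q[:,:2]*1000).astype(np.float32)); print(rect, cv2.boxPoints(rect))
# wheel
c0=back("top",(323*.64,294*.64),z=.2); print("c0",c0)
m=(np.hypot(*(P[:,:2]-c0[:2]).T)<.1)&(P[:,2]>.17)
w=P[m]; print("z hist",np.histogram(w[:,2],bins=np.arange(.16,.29,.01)))
rim=w[(w[:,2]<.225)]; 
rr=np.hypot(*(rim[:,:2]-c0[:2]).T); rim=rim[(rr>.05)]
f=least_squares(lambda p:np.hypot(rim[:,0]-p[0],rim[:,1]-p[1])-p[2],[c0[0],c0[1],.061],loss="soft_l1",f_scale=.003)
print("wheel",f.x,len(rim),np.median(rim[:,2]))
h=w[w[:,2]>.228]; print("knob pts",len(h),h.mean(0),h[:,2].max(), np.median(h,axis=0))
# pin
c1=back("top",(545*.64,348*.64),z=.06); print(c1)
m=(abs(P[:,0]-c1[0])<.06)&(abs(P[:,1]-c1[1])<.1)&(P[:,2]>.02); w=P[m]
print("rest z hist",np.histogram(w[:,2],bins=np.arange(.02,.09,.005)))
hd=w[(w[:,1]<c1[1]-.008)&(w[:,2]>.04)]; print("handle n",len(hd),hd.min(0),hd.max(0)); vx,vy,x0,y0=cv2.fitLine(hd[:,:2].astype(np.float32),cv2.DIST_HUBER,0,.01,.01).ravel(); print("line",vx,vy,x0,y0,"ang",np.degrees(np.arctan2(vx,-vy)))
for n,z in [("lens",(396,215)),("mirror",(345,390)),("meter",(498,206)),("hex",(543,440))]:
    c=back("top",(z[0]*.64,z[1]*.64),z=.0); print(n,c)
for c,l,z in [("side","pin",.055),("side","pin_tip",.055),("side","crank_grip",.24),("side","bore_mouth",.095),("top","bore_mouth",.095),("side","wheel",.19),("top","pin",.055),("top","rest",.0),("side","rest",.0)]:
    t=None
    uv={"sidepin":(188.7,285),"sidepin_tip":(207.7,258.2),"sidecrank_grip":(259.4,155.7),"sidebore_mouth":(266.1,199.2),"topbore_mouth":(225.1,194.4),"sidewheel":(275.2,163),"toppin":(345.2,223.8),"toprest":(327.2,220),"siderest":(199.5,287.7)}[c+l]
    print(c,l,back(c,uv,z=z))
E
```

```text
laser top 15312 0.1346674116594887
((649.2869873046875, 208.98068237304688), (259.52142333984375, 398.4491271972656), 78.78116607666016) [[428.6235 120.46  ]
 [819.4587  42.939 ]
 [869.9504 297.5013]
 [479.1152 375.0223]]
c0 [ 0.5561 -0.007   0.2   ]
z hist (array([   0,    1,    8,  477, 1103,   16,    2,    4,    4,    2,   92,
          3]), array([0.16, 0.17, 0.18, 0.19, 0.2 , 0.21, 0.22, 0.23, 0.24, 0.25, 0.26,
       0.27, 0.28]))
wheel [ 0.5555 -0.0086  0.0605] 1126 0.20164588440589204
knob pts 105 [ 0.5274 -0.0588  0.2638] 0.2710059233283547 [ 0.5278 -0.0596  0.2656]
[ 0.4769 -0.374   0.06  ]
rest z hist (array([  2,   3,   1,   2,   3,   2,  32, 141, 191,  51,   1,   0,   0]), array([0.02 , 0.025, 0.03 , 0.035, 0.04 , 0.045, 0.05 , 0.055, 0.06 ,
       0.065, 0.07 , 0.075, 0.08 , 0.085]))
handle n 129 [ 0.4683 -0.43    0.0531] [ 0.4875 -0.3822  0.0705]
line 0.06303927 0.99801105 0.47762787 -0.4066635 ang 176.38571
lens [ 0.7153 -0.115   0.    ]
mirror [ 0.3974 -0.0271  0.    ]
meter [ 0.734  -0.3007  0.    ]
hex [ 0.3121 -0.3829  0.    ]
side pin [ 0.484  -0.3702  0.055 ]
side pin_tip [ 0.4836 -0.2816  0.055 ]
side crank_grip [ 0.5259 -0.0641  0.24  ]
side bore_mouth [ 0.5452 -0.0521  0.095 ]
top bore_mouth [ 0.5474 -0.0435  0.095 ]
side wheel [ 0.5498 -0.0055  0.19  ]
top pin [ 0.4739 -0.3654  0.055 ]
top rest [ 0.4836 -0.3256  0.    ]
side rest [ 0.4849 -0.3318  0.    ]
```

step_arm(deltas=[[[0.15, 0.2, 0.2, 0, 0, 0], [0.3, 0.4, 0.4, 0, 0, 0], [0.45, 0.6, 0.55, 0, 0, 0], [0.6, 0.78, 0.6, 0, 0, 0], [0.6, 0.78, 0.6, 0, 0, 0]]], gripper=1)

```text
clock: 1.62
eef_pos: [0.2571, -0.4047, 0.3246]
tcp_rot: [0.002, 0.988, 0.153, 0.001]
force: [0.8, -0.4, 1.3]
opening: 0.0855
grasp_force: 0.0
```

step_arm(deltas=[[[0.15, 0.2, 0, 0, 0, 0], [0.3, 0.4, 0, 0, 0, 0], [0.45, 0.6, 0, 0, 0, 0], [0.6, 0.78, 0, 0, 0, 0]]])

```text
clock: 1.95
eef_pos: [0.3451, -0.2892, 0.3213]
tcp_rot: [-0.0, 0.989, 0.151, 0.0]
force: [-0.4, -0.5, 0.2]
opening: 0.0853
grasp_force: 0.0
```

step_arm(deltas=[[[0.15, 0.2, 0, 0, 0, 0], [0.3, 0.4, 0, 0, 0, 0], [0.45, 0.6, 0, 0, 0, 0], [0.6, 0.78, 0, 0, 0, 0], [0.6, 0.78, 0, 0, 0, 0], [0.6, 0.78, 0, 0, 0, 0]]])

```text
clock: 2.45
eef_pos: [0.4351, -0.1728, 0.321]
tcp_rot: [-0.0, 0.988, 0.153, -0.0]
force: [-0.5, 0.3, 0.8]
opening: 0.0853
grasp_force: 0.0
```

step_arm(deltas=[[[0.2, 0.24, 0, 0, 0, 0], [0.4, 0.48, 0, 0, 0, 0], [0.62, 0.76, 0, 0, 0, 0], [0.62, 0.76, 0, 0, 0, 0], [0.62, 0.76, 0, 0, 0, 0], [0.62, 0.76, 0, 0, 0, 0]]])

```text
clock: 2.95
eef_pos: [0.5276, -0.0604, 0.3208]
tcp_rot: [0.0, 0.988, 0.151, -0.0]
force: [-0.0, 0.0, -0.4]
opening: 0.0849
grasp_force: 0.0
```

```bash
python3 - <<'E'
from h import *
im,D=r.capture("side"); print(r.read_state()["eef_pos"],[ (x["location"],x["p"]) for x in r.tip_of("crank_grip","side")])
cv2.imwrite("pics/c.png",cv2.resize(im[80:260,170:410,::-1],(800,600)))
E
```

```text
[ 0.52719198 -0.06101899  0.32101316] [([259.6, 154.7], 0.55)]
```

View pics/c.png

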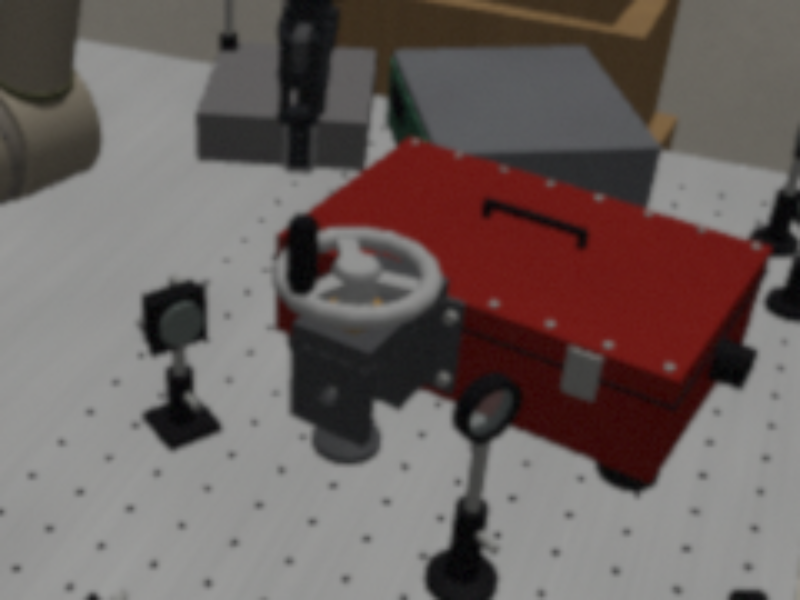

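The gripper (about 300,160 in the crop) is straight above the crank handle (about 303,250). Next I'll descend and grip it.

step_arm(deltas=[[[0.005, 0.01, -0.16, 0, 0, 0], [0.005, 0.01, -0.32, 0, 0, 0], [0.005, 0.01, -0.45, 0, 0, 0], [0.005, 0.01, -0.55, 0, 0, 0], [0.005, 0.01, -0.64, 0, 0, 0], [0.005, 0.01, -0.64, 0, 0, 0], [0.005, 0.01, -0.64, 0, 0, 0]]])

```text
clock: 3.63
eef_pos: [0.5278, -0.0595, 0.2256]
tcp_rot: [-0.0, 0.989, 0.15, -0.0]
force: [-0.4, 0.1, 0.3]
opening: 0.0853
grasp_force: 0.0
```

step_arm(deltas=[[[0, 0, 0, 0, 0, 0], [0, 0, 0, 0, 0, 0], [0, 0, 0, 0, 0, 0], [0, 0, 0, 0, 0, 0], [0, 0, 0, 0, 0, 0], [0, 0, 0, 0, 0, 0], [0, 0, 0, 0, 0, 0], [0, 0, 0, 0, 0, 0]]], gripper=0)

```text
clock: 4.3
eef_pos: [0.5286, -0.058, 0.2259]
tcp_rot: [-0.0, 0.988, 0.151, 0.001]
force: [-0.5, 2.3, 6.3]
opening: 0.0239
grasp_force: 59.2
```

```bash
python3 - <<'E'
import numpy as np
from rig import r
s=r.read_state(); print(s["eef_pos"],s["force"],s["opening"],s["grasp_force"],s["joints"])
# arc deltas in units of 150mm
a0=np.radians(-118.6); R=.058
def P(a): return np.array([R*np.cos(a),R*np.sin(a),.008*(a-a0)/2/np.pi])/.15
st=np.radians(15); tot=557.4
starts=[0,120,240,360,480]
for s0 in starts:
    rows=[min(s0+15*(i+1),tot) for i in range(8)]
    b=P(a0+np.radians(s0))
    print([np.round(P(a0+np.radians(x))-b,3).tolist()+[0,0,0] for x in rows])
E
```

```text
[ 0.52855979 -0.05797433  0.22594974] [-0.50323425  2.27670509  6.29525097] 0.02385212024689581 59.201417402364314 [-3.32401192e-01  3.52000631e-01  1.35841783e+00  6.87994205e-04
  1.42995567e+00  9.34143304e-01]
[[0.094, -0.036, 0.002, 0, 0, 0], [0.195, -0.047, 0.004, 0, 0, 0], [0.294, -0.031, 0.007, 0, 0, 0], [0.387, 0.009, 0.009, 0, 0, 0], [0.465, 0.073, 0.011, 0, 0, 0], [0.525, 0.154, 0.013, 0, 0, 0], [0.561, 0.249, 0.016, 0, 0, 0], [0.572, 0.349, 0.018, 0, 0, 0]]
[[-0.016, 0.1, 0.002, 0, 0, 0], [-0.057, 0.192, 0.004, 0, 0, 0], [-0.12, 0.271, 0.007, 0, 0, 0], [-0.201, 0.33, 0.009, 0, 0, 0], [-0.296, 0.366, 0.011, 0, 0, 0], [-0.396, 0.377, 0.013, 0, 0, 0], [-0.496, 0.361, 0.016, 0, 0, 0], [-0.588, 0.321, 0.018, 0, 0, 0]]
[[-0.079, -0.063, 0.002, 0, 0, 0], [-0.138, -0.145, 0.004, 0, 0, 0], [-0.174, -0.239, 0.007, 0, 0, 0], [-0.185, -0.339, 0.009, 0, 0, 0], [-0.169, -0.439, 0.011, 0, 0, 0], [-0.129, -0.531, 0.013, 0, 0, 0], [-0.065, -0.61, 0.016, 0, 0, 0], [0.016, -0.67, 0.018, 0, 0, 0]]
[[0.094, -0.036, 0.002, 0, 0, 0], [0.195, -0.047, 0.004, 0, 0, 0], [0.294, -0.031, 0.007, 0, 0, 0], [0.387, 0.009, 0.009, 0, 0, 0], [0.465, 0.073, 0.011, 0, 0, 0], [0.525, 0.154, 0.013, 0, 0, 0], [0.561, 0.249, 0.016, 0, 0, 0], [0.572, 0.349, 0.018, 0, 0, 0]]
[[-0.016, 0.1, 0.002, 0, 0, 0], [-0.057, 0.192, 0.004, 0, 0, 0], [-0.12, 0.271, 0.007, 0, 0, 0], [-0.201, 0.33, 0.009, 0, 0, 0], [-0.296, 0.366, 0.011, 0, 0, 0], [-0.311, 0.37, 0.011, 0, 0, 0], [-0.311, 0.37, 0.011, 0, 0, 0], [-0.311, 0.37, 0.011, 0, 0, 0]]
```

step_arm(deltas=[[[0.094, -0.036, 0.002, 0, 0, 0], [0.195, -0.047, 0.004, 0, 0, 0], [0.294, -0.031, 0.007, 0, 0, 0], [0.387, 0.009, 0.009, 0, 0, 0], [0.465, 0.073, 0.011, 0, 0, 0], [0.525, 0.154, 0.013, 0, 0, 0], [0.561, 0.249, 0.016, 0, 0, 0], [0.572, 0.349, 0.018, 0, 0, 0]]])

```text
clock: 4.97
eef_pos: [0.6136, -0.0061, 0.2285]
tcp_rot: [0.001, 0.989, 0.151, -0.001]
force: [-11.4, -3.6, 9.6]
opening: 0.0238
grasp_force: 60.3
```

step_arm(deltas=[[[-0.016, 0.1, 0.002, 0, 0, 0], [-0.057, 0.192, 0.004, 0, 0, 0], [-0.12, 0.271, 0.007, 0, 0, 0], [-0.201, 0.33, 0.009, 0, 0, 0], [-0.296, 0.366, 0.011, 0, 0, 0], [-0.396, 0.377, 0.013, 0, 0, 0], [-0.496, 0.361, 0.016, 0, 0, 0], [-0.588, 0.321, 0.018, 0, 0, 0]]])

```text
clock: 5.63
eef_pos: [0.5256, 0.0433, 0.2313]
tcp_rot: [-0.0, 0.988, 0.152, 0.001]
force: [3.4, -0.6, 3.4]
opening: 0.0231
grasp_force: 59.8
```

step_arm(deltas=[[[-0.079, -0.063, 0.002, 0, 0, 0], [-0.138, -0.145, 0.004, 0, 0, 0], [-0.174, -0.239, 0.007, 0, 0, 0], [-0.185, -0.339, 0.009, 0, 0, 0], [-0.169, -0.439, 0.011, 0, 0, 0], [-0.129, -0.531, 0.013, 0, 0, 0], [-0.065, -0.61, 0.016, 0, 0, 0], [0.016, -0.67, 0.018, 0, 0, 0]]])

```text
clock: 6.3
eef_pos: [0.5289, -0.0585, 0.2339]
tcp_rot: [-0.001, 0.989, 0.151, 0.001]
force: [3.7, 14.4, 6.5]
opening: 0.0241
grasp_force: 60.2
```

step_arm(deltas=[[[0.094, -0.036, 0.002, 0, 0, 0], [0.195, -0.047, 0.004, 0, 0, 0], [0.294, -0.031, 0.007, 0, 0, 0], [0.387, 0.009, 0.009, 0, 0, 0], [0.465, 0.073, 0.011, 0, 0, 0], [0.525, 0.154, 0.013, 0, 0, 0], [0.561, 0.249, 0.016, 0, 0, 0], [0.572, 0.349, 0.018, 0, 0, 0]]])

```text
clock: 6.97
eef_pos: [0.6137, -0.0062, 0.2365]
tcp_rot: [0.001, 0.989, 0.151, -0.002]
force: [-13.5, -3.4, 9.8]
opening: 0.0236
grasp_force: 60.6
```

step_arm(deltas=[[[-0.016, 0.1, 0.002, 0, 0, 0], [-0.057, 0.192, 0.004, 0, 0, 0], [-0.12, 0.271, 0.007, 0, 0, 0], [-0.201, 0.33, 0.009, 0, 0, 0], [-0.296, 0.366, 0.011, 0, 0, 0], [-0.311, 0.37, 0.011, 0, 0, 0], [-0.311, 0.37, 0.011, 0, 0, 0], [-0.311, 0.37, 0.011, 0, 0, 0]]])

```text
clock: 7.63
eef_pos: [0.5681, 0.05, 0.2383]
tcp_rot: [-0.001, 0.988, 0.152, 0.001]
force: [-0.5, 6.9, 6.9]
opening: 0.0238
grasp_force: 60.4
```

step_arm(deltas=[[[0, 0, 0, 0, 0, 0], [0, 0, 0, 0, 0, 0], [0, 0, 0, 0, 0, 0], [0, 0, 0, 0, 0, 0], [0, 0, 0, 0, 0, 0], [0, 0, 0, 0, 0, 0]]], gripper=1)

```text
clock: 8.13
eef_pos: [0.5675, 0.0493, 0.2376]
tcp_rot: [0.0, 0.989, 0.151, -0.0]
force: [-0.4, -0.4, -0.6]
opening: 0.0855
grasp_force: 0.0
```

step_arm(deltas=[[[0, 0, 0.2, 0, 0, 0], [0, 0, 0.4, 0, 0, 0], [0, 0, 0.6, 0, 0, 0], [0, -0.2, 0.7, 0, 0, 0], [0, -0.45, 0.7, 0, 0, 0], [0, -0.7, 0.7, 0, 0, 0], [0, -0.95, 0.7, 0, 0, 0], [0, -0.95, 0.7, 0, 0, 0]]])

```text
clock: 8.8
eef_pos: [0.5672, -0.0987, 0.342]
tcp_rot: [0.001, 0.989, 0.148, -0.001]
force: [-0.6, 0.7, -0.5]
opening: 0.0854
grasp_force: 0.0
```

step_arm(deltas=[[[0, -0.25, 0, 0, 0, 0], [0, -0.5, 0, 0, 0, 0], [0, -0.75, 0, 0, 0, 0], [0, -1, 0, 0, 0, 0], [0, -1, 0, 0, 0, 0]]])

```text
clock: 9.22
eef_pos: [0.5668, -0.2488, 0.3411]
tcp_rot: [0.0, 0.989, 0.148, -0.001]
force: [0.2, 0.7, -0.1]
opening: 0.0855
grasp_force: 0.0
```

```bash
python3 - <<'E'
from h import *
np.set_printoptions(precision=4,suppress=True)
im,D=r.capture("top"); s=r.read_state(); print(s["eef_pos"],s["tcp_rot"],s["joints"])
P=cloud("top",D,np.ones_like(D,bool)); c=np.array([.5555,-.0073])
k=P[(np.hypot(*(P[:,:2]-c).T)<.085)&(P[:,2]>.24)&(P[:,2]<.30)]; m=np.median(k,0); print("knob",len(k),m,np.degrees(np.arctan2(*(m[:2]-c)[::-1])))
D0=np.load("pics/top0.npz")["D"]; P=cloud("top",D0,np.ones_like(D0,bool))
w=P[(abs(P[:,0]-.48)<.03)&(P[:,1]>-.45)&(P[:,1]<-.27)&(P[:,2]>.045)]
for y in np.arange(-.44,-.27,.008):
    q=w[(w[:,1]>=y)&(w[:,1]<y+.008)]
    if len(q): t=q[q[:,2]>np.percentile(q[:,2],60)]; print(round(y+.004,3),len(q),np.round([q[:,0].min(),q[:,0].max(),q[:,0].mean(),t[:,0].mean(),t[:,2].mean()],4))
im0=np.load("pics/top0.npz")["im"]
cv2.imwrite("pics/d.png",np.hstack([cv2.resize(im0[195:245,300:380,::-1],(400,250),interpolation=cv2.INTER_CUBIC),cv2.resize(im[150:230,160:288,::-1],(400,250))]))
E
```

```text
[ 0.567  -0.246   0.3415] [-0.0005  0.9888  0.1493 -0.0007] [-0.6004  0.467   0.8474 -0.0003  1.8288  0.6707]
knob 121 [0.5679 0.046  0.2773] 76.94264870618736
-0.428 8 [0.4687 0.4848 0.4764 0.4795 0.0634]
-0.42 26 [0.4687 0.4875 0.4781 0.4789 0.0657]
-0.412 24 [0.4685 0.4874 0.478  0.4766 0.0645]
-0.404 20 [0.4684 0.4873 0.4781 0.4796 0.0647]
-0.396 27 [0.4683 0.4872 0.4777 0.4792 0.0657]
-0.388 21 [0.4683 0.4871 0.4784 0.4791 0.0667]
-0.38 21 [0.4709 0.4896 0.4797 0.4797 0.0666]
-0.372 22 [0.4708 0.4896 0.4802 0.481  0.0664]
-0.364 29 [0.4679 0.5001 0.4803 0.481  0.066 ]
-0.356 48 [0.4599 0.5001 0.4805 0.4797 0.0631]
-0.348 22 [0.4599 0.4947 0.4782 0.4765 0.0612]
-0.34 14 [0.4758 0.4866 0.4812 0.4798 0.0603]
-0.332 16 [0.4757 0.4865 0.4811 0.4807 0.0626]
-0.324 14 [0.4756 0.4864 0.4814 0.4815 0.0615]
-0.316 11 [0.4782 0.4863 0.4824 0.4816 0.0631]
-0.308 16 [0.4781 0.5022 0.4858 0.4897 0.063 ]
-0.3 49 [0.462  0.5022 0.4824 0.483  0.0624]
-0.292 21 [0.4619 0.4915 0.4793 0.4807 0.0605]
-0.284 9 [0.4805 0.486  0.4832 0.4839 0.0602]
```

View pics/d.png

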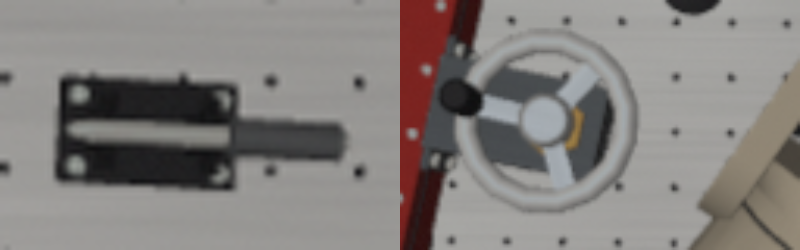

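step_arm(deltas=[[[-0.04, -0.06, 0, 0, 0, 0.07], [-0.08, -0.12, 0, 0, 0, 0.14], [-0.12, -0.18, 0, 0, 0, 0.21], [-0.16, -0.24, 0, 0, 0, 0.28], [-0.2, -0.3, 0, 0, 0, 0.35], [-0.24, -0.36, 0, 0, 0, 0.42], [-0.28, -0.43, 0, 0, 0, 0.49], [-0.3, -0.5, 0, 0, 0, 0.556]]])

```text
clock: 9.93
eef_pos: [0.5223, -0.317, 0.3433]
tcp_rot: [0.0, 0.83, 0.558, 0.0]
force: [-0.3, 0.0, -0.4]
opening: 0.085
grasp_force: 0.0
```

step_arm(deltas=[[[-0.08, -0.1, -0.1, 0, 0, 0.08], [-0.15, -0.2, -0.2, 0, 0, 0.16], [-0.22, -0.3, -0.3, 0, 0, 0.229], [-0.29, -0.43, -0.4, 0, 0, 0.229], [-0.29, -0.43, -0.4, 0, 0, 0.229], [-0.29, -0.43, -0.4, 0, 0, 0.229]]])

```text
clock: 10.43
eef_pos: [0.4788, -0.382, 0.2823]
tcp_rot: [-0.001, 0.719, 0.695, 0.0]
force: [-0.1, -0.0, 0.1]
opening: 0.085
grasp_force: 0.0
```

step_arm(deltas=[[[0, 0, 0, 0.07, -0.003, 0], [0, 0, 0, 0.14, -0.005, 0], [0, 0, 0, 0.21, -0.008, 0], [0, 0, 0, 0.28, -0.011, 0], [0, 0, 0, 0.35, -0.013, 0], [0, 0, 0, 0.42, -0.016, 0], [0, 0, 0, 0.444, -0.017, 0], [0, 0, 0, 0.444, -0.017, 0]]])

```text
clock: 11.1
eef_pos: [0.4794, -0.3824, 0.2817]
tcp_rot: [-0.238, 0.675, 0.653, 0.247]
force: [-0.1, 0.5, 0.9]
opening: 0.0854
grasp_force: 0.0
```

```bash
python3 - <<'E'
from h import *
from scipy.spatial.transform import Rotation as R
np.set_printoptions(precision=4,suppress=True)
s=r.read_state(); q=s["tcp_rot"]; M=R.from_quat(q[[1,2,3,0]]).as_matrix(); print(s["eef_pos"],s["joints"]);print(M)
u=np.array([.038,.999,0]);u/=np.linalg.norm(u); t=np.radians(40)
z=u*np.sin(t)+np.array([0,0,-np.cos(t)]); y=np.array([u[1],-u[0],0]); x=np.cross(y,z); W=np.stack([x,y,z],1)
print("rotvec units",R.from_matrix(W@M.T).as_rotvec()/(np.pi/2))
tcp=np.array([.478,-.401,.055])+r.pinch_z*z; print("tcp goal",tcp,"shift",(tcp-s["eef_pos"])/.15)
E
```

```text
[ 0.4794 -0.3824  0.2817] [-1.0215  0.7185  0.7202  0.4786  2.2569 -0.786 ]
[[ 0.0259  0.9994  0.0233]
 [ 0.7638 -0.0348  0.6445]
 [ 0.645   0.0011 -0.7642]]
rotvec units [-0.0018  0.0007 -0.002 ]
tcp goal [ 0.4785 -0.389   0.0407] shift [-0.0064 -0.0438 -1.6068]
```

step_arm(deltas=[[[-0.006, -0.04, -0.25, 0, 0, 0], [-0.006, -0.044, -0.5, 0, 0, 0], [-0.006, -0.044, -0.75, 0, 0, 0], [-0.006, -0.044, -0.9, 0, 0, 0], [-0.006, -0.044, -1, 0, 0, 0], [-0.006, -0.044, -1, 0, 0, 0]]])

```text
clock: 11.6
eef_pos: [0.4784, -0.3872, 0.131]
tcp_rot: [-0.238, 0.675, 0.653, 0.246]
force: [-0.5, -0.5, 0.9]
opening: 0.0852
grasp_force: 0.0
```

```bash
python3 - <<'E'
from h import *
im,D=r.capture("side"); s=r.read_state(); print(s["eef_pos"],s["joints"])
print(proj("side",[.4795,-.364,.055]),proj("side",s["eef_pos"]))
cv2.imwrite("pics/e.png",cv2.resize(im[150:350,100:340,::-1],(720,600)))
E
```

```text
[ 0.47871922 -0.38788202  0.13304734] [-1.02566588  0.81959156  0.93769235  0.39171264  1.96661968 -0.95022688]
[np.float64(188.44837922499315), np.float64(282.3322783719727)] [np.float64(178.54922795053216), np.float64(266.98536187064246)]
```

View pics/e.png

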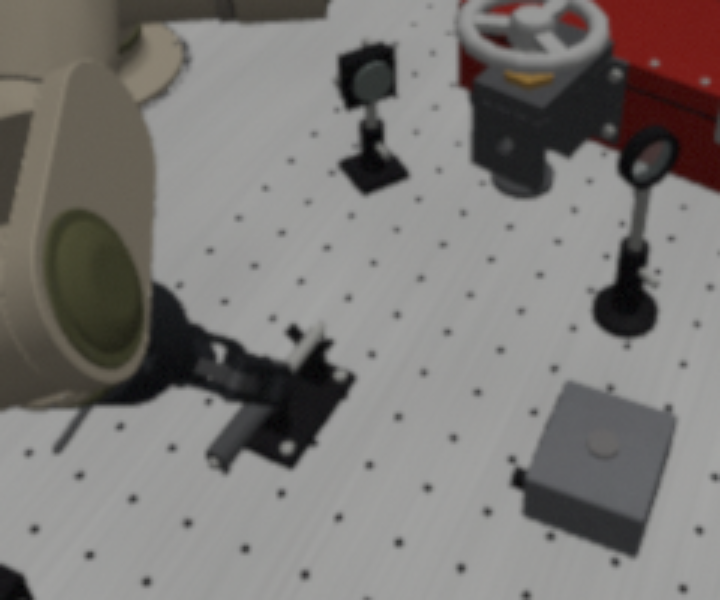

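The gripper tips are over the pin, the predicted shoulder at crop pixel (265,397) falls on the flange, and the bystanders are untouched. Next I'll descend and grip.

step_arm(deltas=[[[0, -0.005, -0.15, 0, 0, 0], [0, -0.01, -0.3, 0, 0, 0], [0, -0.01, -0.42, 0, 0, 0], [0, -0.01, -0.52, 0, 0, 0], [0, -0.01, -0.607, 0, 0, 0], [0, -0.01, -0.607, 0, 0, 0], [0, -0.01, -0.607, 0, 0, 0]]])

```text
clock: 12.23
eef_pos: [0.4783, -0.3906, 0.0424]
tcp_rot: [-0.236, 0.676, 0.653, 0.247]
force: [0.2, -0.7, -0.2]
opening: 0.0855
grasp_force: 0.0
```

step_arm(deltas=[[[0, 0, 0, 0, 0, 0], [0, 0, 0, 0, 0, 0], [0, 0, 0, 0, 0, 0], [0, 0, 0, 0, 0, 0], [0, 0, 0, 0, 0, 0], [0, 0, 0, 0, 0, 0], [0, 0, 0, 0, 0, 0], [0, 0, 0, 0, 0, 0]]], gripper=0)

```text
clock: 12.9
eef_pos: [0.478, -0.3906, 0.0419]
tcp_rot: [-0.237, 0.676, 0.653, 0.247]
force: [0.1, -0.2, 1.6]
opening: 0.0191
grasp_force: 58.5
```

step_arm(deltas=[[[0, 0, 0.06, 0, 0, 0], [0, 0, 0.14, 0, 0, 0], [0, 0, 0.24, 0, 0, 0], [0, 0, 0.34, 0, 0, 0], [0, 0, 0.42, 0, 0, -0.03], [0.05, 0.05, 0.46, 0, 0, -0.07], [0.05, 0.05, 0.46, 0, 0, -0.1], [0.05, 0.05, 0.46, 0, 0, -0.1]]])

```text
clock: 13.57
eef_pos: [0.4853, -0.3831, 0.1124]
tcp_rot: [-0.215, 0.725, 0.598, 0.265]
force: [-0.2, 0.2, -0.8]
opening: 0.0192
grasp_force: 58.8
```

```bash
cat > pin.py <<'E'
from h import *
from scipy.spatial.transform import Rotation as R
np.set_printoptions(precision=4,suppress=True)
im,D=r.capture("top"); s=r.read_state(); q=s["tcp_rot"]; M=R.from_quat(q[[1,2,3,0]]).as_matrix()
G=s["eef_pos"]-r.pinch_z*M[:,2]; print("tcp",s["eef_pos"],"force",s["force"],"G",G,"open",s["opening"])
print("tool y",M[:,1],"z",M[:,2])
u=np.array([-M[1,1],M[0,1],0]); u/=np.linalg.norm(u); n=np.array([u[1],-u[0],0])
P=cloud("top",D,np.ones_like(D,bool))-G
a=P@u; b=P@n; h=P[:,2]
m=(a>.03)&(a<.14)&(abs(b)<.012)&(abs(h)<.02)
for lo in np.arange(.03,.14,.01):
    k=m&(a>=lo)&(a<lo+.01)
    if k.sum(): print(round(lo+.005,3),k.sum(),"lat %.4f top %.4f"%(b[k].mean(),np.percentile(h[k],80)))
im2,D2=r.capture("side")
for l in("pin","pin_tip"): print(l,[(x["location"],round(x["p"],2)) for x in r.tip_of(l,"side")[:1]])
print("pred pin",proj("side",G+.037*u),"tip",proj("side",G+.123*u))
E
python3 pin.py
```

```text
tcp [ 0.4853 -0.3832  0.1119] force [-0.1877 -0.5305 -0.7046] G [ 0.4829 -0.395   0.1262] open 0.019291756693186144
tool y [ 0.9817 -0.1902  0.0035] z [ 0.1247  0.6296 -0.7668]
0.035 36 lat 0.0004 top 0.0091
0.045 19 lat 0.0013 top 0.0042
0.055 19 lat 0.0011 top 0.0054
0.065 19 lat 0.0011 top 0.0052
0.075 17 lat 0.0010 top 0.0045
0.085 18 lat 0.0011 top 0.0056
0.095 20 lat 0.0012 top 0.0051
0.105 18 lat 0.0014 top 0.0075
0.115 17 lat 0.0018 top 0.0038
0.125 4 lat 0.0012 top 0.0028
pin [([189.8, 259.8], 0.69)]
pin_tip [([217.4, 239.2], 0.68)]
pred pin [np.float64(190.71505818317073), np.float64(261.2306606499951)] tip [np.float64(215.79279448666998), np.float64(238.338328989281)]
```

step_arm(deltas=[[[0.02, 0.1, 0, 0, 0, 0], [0.04, 0.25, 0, 0, 0, 0], [0.07, 0.4, 0, 0, 0, 0], [0.1, 0.55, 0, 0, 0, 0], [0.12, 0.7, 0, 0, 0, 0], [0.14, 0.8, -0.05, 0, 0, 0], [0.16, 0.9, -0.1, 0, 0, 0], [0.16, 0.9, -0.1, 0, 0, 0]]])

```text
clock: 14.43
eef_pos: [0.5095, -0.2452, 0.0948]
tcp_rot: [-0.219, 0.724, 0.599, 0.264]
force: [0.3, -0.5, -0.7]
opening: 0.0192
grasp_force: 58.8
```

step_arm(deltas=[[[0.02, 0.1, -0.03, 0, 0, 0], [0.04, 0.2, -0.06, 0, 0, 0], [0.06, 0.32, -0.09, 0, 0, 0], [0.08, 0.42, -0.1, 0, 0, 0], [0.081, 0.47, -0.103, 0, 0, 0], [0.081, 0.47, -0.103, 0, 0, 0], [0.081, 0.47, -0.103, 0, 0, 0]]])

```text
clock: 15.02
eef_pos: [0.5219, -0.1781, 0.0806]
tcp_rot: [-0.216, 0.725, 0.598, 0.265]
force: [-1.0, 0.5, -1.8]
opening: 0.0191
grasp_force: 58.8
```

```bash
cat >> pin.py <<'E'
mo=np.array([.5479,-.0443,.095]); d=mo-G-.123*u; print("tip to mouth: along %.4f lat %.4f up %.4f"%(d@u,d@n,d[2]), "mouth px",proj("side",mo))
for c in("side","top"): print(c,[(x["location"],round(x["p"],2)) for x in r.tip_of("bore_mouth",c)[:2]])
cv2.imwrite("pics/f.png",cv2.resize(im2[140:270,190:330,::-1],(640,594),interpolation=cv2.INTER_CUBIC))
E
python3 pin.py
```

```text
tcp [ 0.5219 -0.1785  0.0806] force [-0.1866 -1.7563 -0.3787] G [ 0.5195 -0.1903  0.0949] open 0.01919215979560382
tool y [ 0.9816 -0.1911  0.0037] z [ 0.1254  0.6297 -0.7667]
0.035 29 lat 0.0014 top 0.0087
0.045 18 lat 0.0011 top 0.0052
0.055 17 lat 0.0008 top 0.0059
0.065 18 lat 0.0010 top 0.0051
0.075 16 lat 0.0015 top 0.0043
0.085 17 lat 0.0013 top 0.0053
0.095 18 lat 0.0009 top 0.0039
0.105 19 lat 0.0012 top 0.0047
0.115 13 lat 0.0016 top 0.0037
0.125 4 lat 0.0009 top 0.0013
pin [([245.5, 221.8], 0.45)]
pin_tip [([264.9, 199.6], 0.52)]
pred pin [np.float64(245.05703515732216), np.float64(219.42380438503307)] tip [np.float64(263.0488230257892), np.float64(202.5820148982605)]
tip to mouth: along 0.0257 lat -0.0000 up 0.0001 mouth px [np.float64(268.02624954923294), np.float64(197.88305620884782)]
side [([266.6, 199.3], 0.81)]
top [([223.5, 193.8], 0.63)]
```

View pics/f.png

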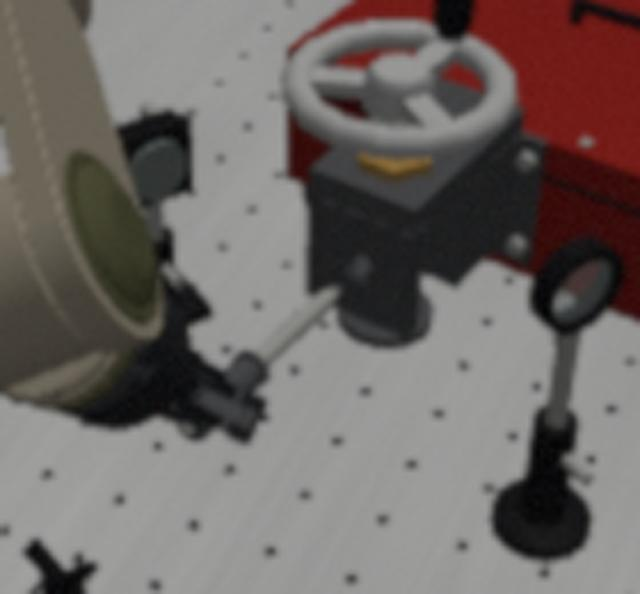

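The tip points straight at the bore mouth (about 358,265 in the crop). I'll shift it slightly, then insert slowly.

step_arm(deltas=[[[-0.004, 0.001, 0.005, 0, 0, 0], [0.008, 0.07, 0.005, 0, 0, 0], [0.021, 0.131, 0.005, 0, 0, 0], [0.029, 0.17, 0.005, 0, 0, 0], [0.037, 0.21, 0.005, 0, 0, 0], [0.044, 0.249, 0.005, 0, 0, 0], [0.044, 0.249, 0.005, 0, 0, 0]]])

```text
clock: 15.9
eef_pos: [0.5283, -0.1388, 0.0811]
tcp_rot: [-0.217, 0.724, 0.598, 0.265]
force: [-0.4, -0.7, -0.6]
opening: 0.0194
grasp_force: 58.8
```

step_arm(deltas=[[[0.006, 0.033, 0, 0, 0, 0], [0.013, 0.066, 0, 0, 0, 0], [0.019, 0.098, 0, 0, 0, 0], [0.026, 0.131, 0, 0, 0, 0], [0.026, 0.131, 0, 0, 0, 0]]])

```text
clock: 16.32
eef_pos: [0.5322, -0.1195, 0.0811]
tcp_rot: [-0.217, 0.725, 0.598, 0.265]
force: [0.5, -0.0, -0.9]
opening: 0.0196
grasp_force: 58.8
```

step_arm(deltas=[[[0.008, 0.042, 0, 0, 0, 0], [0.016, 0.084, 0, 0, 0, 0], [0.025, 0.126, 0, 0, 0, 0], [0.033, 0.168, 0, 0, 0, 0], [0.041, 0.21, 0, 0, 0, 0], [0.049, 0.252, 0, 0, 0, 0], [0.058, 0.294, 0, 0, 0, 0], [0.058, 0.294, 0, 0, 0, 0]]])

```text
clock: 16.98
eef_pos: [0.5409, -0.0751, 0.0811]
tcp_rot: [-0.217, 0.724, 0.598, 0.265]
force: [0.2, 0.3, -0.4]
opening: 0.019
grasp_force: 58.7
```

step_arm(deltas=[[[0.002, 0.01, 0, 0, 0, 0], [0.004, 0.02, 0, 0, 0, 0], [0.006, 0.03, 0, 0, 0, 0], [0.008, 0.04, 0, 0, 0, 0], [0.008, 0.04, 0, 0, 0, 0]]])

```text
clock: 17.4
eef_pos: [0.5421, -0.0703, 0.081]
tcp_rot: [-0.217, 0.725, 0.598, 0.265]
force: [-0.3, -0.1, -1.5]
opening: 0.0193
grasp_force: 58.8
```

step_arm(deltas=[[[0.001, 0.007, 0, 0, 0, 0], [0.003, 0.013, 0, 0, 0, 0], [0.004, 0.02, 0, 0, 0, 0], [0.004, 0.02, 0, 0, 0, 0]]])

```text
clock: 17.73
eef_pos: [0.5424, -0.0698, 0.0809]
tcp_rot: [-0.215, 0.725, 0.599, 0.263]
force: [-6.7, -14.2, 2.0]
opening: 0.0197
grasp_force: 59.9
```

```bash
python3 pin.py | tail -6; python3 -c "
from rig import r; s=r.read_state(); print(s['force'],s['ft_torque'])"
```

```text
pin [([269.8, 198.4], 0.4)]
pin_tip []
pred pin [np.float64(267.6520789511056), np.float64(197.91920179468934)] tip [np.float64(283.20929202025053), np.float64(183.38560654487483)]
tip to mouth: along -0.0849 lat 0.0006 up -0.0003 mouth px [np.float64(268.02624954923294), np.float64(197.88305620884782)]
side [([268.5, 200.4], 0.63)]
top [([224.3, 194.8], 0.95)]
[ -8.05098863 -13.46553012   1.47848814] [-1.68580743  0.92942884  0.64409406]
```

View pics/f.png

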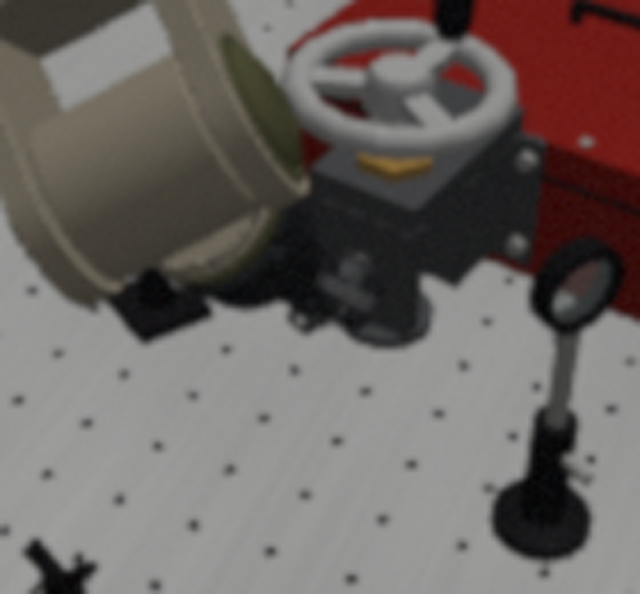

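step_arm(deltas=[[[-0.003, 0.006, 0, 0, 0, 0], [-0.003, 0.012, 0, 0, 0, 0], [-0.003, 0.012, 0, 0, 0, 0]]])

```text
clock: 18.28
eef_pos: [0.5424, -0.0698, 0.0809]
tcp_rot: [-0.213, 0.726, 0.599, 0.263]
force: [-9.4, -23.1, 3.6]
opening: 0.0195
grasp_force: 60.5
```

step_arm(deltas=[[[-0.002, -0.012, 0, 0, 0, 0], [-0.003, -0.02, 0, 0, 0, 0], [-0.003, -0.02, 0, 0, 0, 0]]])

```text
clock: 18.53
eef_pos: [0.542, -0.0698, 0.081]
tcp_rot: [-0.216, 0.725, 0.598, 0.265]
force: [-1.8, -7.8, 0.5]
opening: 0.0196
grasp_force: 59.0
```

step_arm(deltas=[[[0, 0, 0, 0, 0, 0], [0, 0, 0, 0, 0, 0], [0, 0, 0, 0, 0, 0], [0, 0, 0, 0, 0, 0], [0, 0, 0, 0, 0, 0], [0, 0, 0, 0, 0, 0]]], gripper=1)

```text
clock: 19.03
eef_pos: [0.5418, -0.0685, 0.081]
tcp_rot: [-0.217, 0.725, 0.598, 0.265]
force: [-0.8, 0.4, -0.3]
opening: 0.0855
grasp_force: 0.0
```

step_arm(deltas=[[[-0.015, -0.08, 0.1, 0, 0, 0], [-0.04, -0.2, 0.24, 0, 0, 0], [-0.08, -0.4, 0.4, 0, 0, 0], [-0.12, -0.6, 0.5, 0, 0, 0], [-0.16, -0.8, 0.5, 0, 0, 0], [-0.2, -1, 0.5, 0, 0, 0], [-0.2, -1, 0.5, 0, 0, 0], [-0.2, -1, 0.5, 0, 0, 0]]])

```text
clock: 19.7
eef_pos: [0.5116, -0.2197, 0.1557]
tcp_rot: [-0.216, 0.725, 0.597, 0.265]
force: [-0.1, 1.0, 0.6]
opening: 0.0854
grasp_force: 0.0
```

```bash
python3 - <<'E'
from h import *
np.set_printoptions(precision=4,suppress=True)
im,D=r.capture("side"); s=r.read_state(); print(s["clock"],s["force"],s["opening"],s["grasp_force"])
for l in("pin","bore_mouth"): print(l,[(x["location"],round(x["p"],2)) for x in r.tip_of(l,"side")[:1]])
u=np.array([.191,.982,0]); mo=np.array([.5479,-.0443,.095])
P=cloud("side",D,np.ones_like(D,bool))-mo; n=np.array([.982,-.191,0])
m=(abs(P@n)<.016)&(abs(P[:,2])<.016)&(P@u<-.008)&(P@u>-.1); a=(P@u)[m]; print("handle pts",m.sum(),a.min(),a.max())
it,Dt=r.capture("top"); Q=cloud("top",Dt,np.ones_like(Dt,bool)); c=np.array([.5555,-.0073])
k=Q[(np.hypot(*(Q[:,:2]-c).T)<.085)&(Q[:,2]>.24)&(Q[:,2]<.30)]; mm=np.median(k,0); print("knob",mm,np.degrees(np.arctan2(*(mm[:2]-c)[::-1])))
cv2.imwrite("pics/g.png",cv2.resize(im[140:270,190:330,::-1],(640,594),interpolation=cv2.INTER_CUBIC))
E
```

```text
19.75 [ 0.3894  0.7111 -0.3942] 0.08529205148351393 0.0
pin [([276.2, 160.7], 0.63)]
bore_mouth [([266.3, 199.0], 0.93)]
handle pts 142 -0.07045289112764651 -0.008069726291728413
knob [0.5679 0.046  0.2777] 76.89323548205915
```

View pics/g.png

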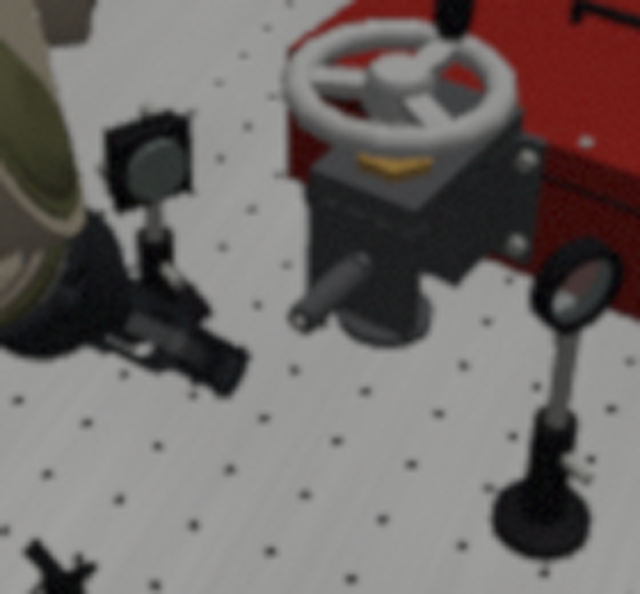

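The handle sticks straight out of the bracket (290–370, 255–330) and nothing was disturbed. I'll check the seating against the cheek face in the same cloud.

```bash
python3 - <<'E'
from h import *
np.set_printoptions(precision=4,suppress=True)
u=np.array([.191,.982,0]); mo=np.array([.5479,-.0443,.095]); n=np.array([.982,-.191,0])
for i in range(2):
    im,D=r.capture("side"); P=cloud("side",D,np.ones_like(D,bool))-mo; a,b,h=P@u,P@n,P[:,2]
    f=(abs(a)<.012)&(abs(b)<.033)&(h>-.035)&(h<.035)&(np.hypot(b,h)>.018); print("face",f.sum(),np.median(a[f]))
    m=(np.hypot(b,h)<.014)&(a<-.01)&(a>-.1); print("handle",m.sum(),np.sort(a[m])[:25], "axis lat",np.median(b[m]))
E
```

```text
face 264 -0.002420674369179721
handle 136 [-0.0708 -0.0702 -0.07   -0.0697 -0.0693 -0.0687 -0.0661 -0.0658 -0.0658
 -0.0654 -0.0652 -0.0652 -0.0648 -0.0647 -0.0644 -0.0642 -0.064  -0.064
 -0.0639 -0.0637 -0.0637 -0.0636 -0.0633 -0.0632 -0.063 ] axis lat 0.003048669416934247
face 268 -0.0024313551911806083
handle 137 [-0.0699 -0.0695 -0.0694 -0.0687 -0.0685 -0.0678 -0.0668 -0.0664 -0.0664
 -0.066  -0.0656 -0.0654 -0.0651 -0.065  -0.0649 -0.0648 -0.0646 -0.0642
 -0.0642 -0.0642 -0.0641 -0.0641 -0.064  -0.0639 -0.0637] axis lat 0.0032293061139569024
```

```bash
python3 -c "
from rig import r; print(r.job_done())"
```

```text
the job is handed in; nothing more can be done
None
```

I wound the jack screw up about 1.55 turns to within about 2° of lined-up, pushed the locking pin in until it stopped hard against about 23 N, and let go. The job was handed in at about 20 s with no result reported back; my last camera check put the shoulder at the bracket face to within a few mm, so its 4 mm tolerance is likely but not proven.

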